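# Sweep rejected bushes into the bin

## Robot

A 6-joint arm with a two-finger parallel gripper is mounted at the origin on the work surface. World frame = base frame: x ahead of the robot, y to its left, z up, the work surface at z = 0. Lengths are in mm, angles in rad, forces in N, time in s.
With the tool pointing down it reaches from about 275 to 825 mm from the base axis. Payload 5.2 kg.
Tool frame: the origin (TCP) lies at the very end of the fingers, on their centre line; the grasp point (between the pads) lies 19 mm behind it; z points along the fingers, y is the line along which they close (so a half turn about z gives the same grasp; the last joint's range is limited). The gripper opens to 93 mm and grips with 3 to 60 N. Pads are 15 mm wide; open, the fingers measure 128 mm over their backs; the gripper's body (75 mm by 188 mm) begins 65 mm behind the grasp point.
Start: joints at [1.017, 0.259, 1.535, -0, 1.348, -0.203], TCP at [188.986, 516.517, 218.653] pointing down, gripper open.
Joint ranges: [-3.14, 3.14], [-0.91, 2.08], [0.19, 2.58], [-1.22, 4.36], [0.22, 2.71], [-3.12, 3.12]. Speed limits (rad/s): [2.57, 2.57, 3.14, 3.14, 3.14, 3.14].

## Interface

Orientations are given as [roll, pitch, yaw] about the fixed x, y, z axes, in that order (R = Rz(yaw) Ry(pitch) Rx(roll)).
In Python, from bench import robot gives the robot as it stands. The module is installed in compiled form; this text tells all that it offers. Calls block until the motion is done:
- robot.move_ptp(position, orientation): joint-space move of the TCP to a pose.
- robot.move_linear(position, ori=None, speed=150, f_stop=None): straight line of the TCP; ori=None keeps the orientation; speed is the mean speed in mm/s. With f_stop (N) it stops when the force on the tool has changed by that much, and returns True; else False.
- robot.move_j(angles): joint-space move.
- robot.move_gripper(opening): opening from 0.0 (shut) to 1.0 (fully open); the grip force is fixed at half the most; returns when the fingers have stopped.
- robot.sleep(seconds).
- robot.inverse_kinematics(position, orientation): joint angles nearest the present ones, or None.
- robot.get_image(name): name is "side" or "top" or "wrist"; returns a dict with "img" (420x560x3 uint8, blue, green, red), "fovy" (degrees; the focal length in pixels is half the picture's height over the tangent of half this angle, whatever the lens; pixels are square), "cx", "cy" (the principal point, pixels), "k1" (the pictures are not rectified: a ray, as slopes to the right and down, at radius r is drawn at 1 + k1 r^2 times it, then the intrinsics apply), "eye" and "orientation" of the camera in the world. Camera axes: x right, y down, z forward; pixel columns grow to the right and rows downward; lengths in mm; the calibration is good to about 2 mm. A picture is of the moment at which its call begins. There is no depth.
A pose or a line that the arm cannot do raises robot.MotionError and nothing moves.
- robot.hand_in(): hands the job in; it is judged then, once.
Readings, each from a call of its own:
- robot.current_t(): time.
- robot.current_qpos(): joint angles.
- robot.current_joint_vel(): joint speeds.
- robot.current_joint_efforts(): joint torques, N m.
- robot.current_tcp_pos(): TCP position.
- robot.current_eef_rot(): TCP orientation.
- robot.current_contact_force(): force on the tool from outside, world axes, zero at the start.
- robot.current_ft_torque(): the same for the moment, N m.
- robot.current_gripper_width(): opening from 0.0 (shut) to 1.0 (fully open).
- robot.current_finger_force(): force on a finger pad.
Only numpy, scipy, OpenCV 4.12 (cv2) and the standard library are available. Lean on these libraries where they do the work, as an engineer would, in place of code of your own. Each camera call takes 0.05 s, during which the arm holds its last target. There are 200 camera calls.

## Task

Inspection is over and the three small flanged steel bushes on the granite plate are rejects: with the fingers closed, sweep them across the plate and over its edge into the open grey bin that stands against one end of the plate. Only push them, do not pick them up, and leave the V-block and the setting ring on the plate where they are.

Things in the scene. Friction and masses are not known exactly. Their poses are not given: they have to be found in the camera images.
- plate_top (a point): centre of the flat top face of the fixed black granite plate. The plate is 250 mm along its x and 400 mm along its y, and its top is 80 mm above the desk; the edges have no rim. The bin stands against one y end and a closed wooden gauge case against the other; which end is which varies.
- bin: open-topped grey plastic bin, fixed, its long side against one y end of the plate with a 3 mm gap: 250 mm along x, 120 mm along y, 72 mm tall (its rim is 8 mm lower than the plate's top), walls and floor 4 mm. Origin: centre of its underside, on the desk, axes parallel to the plate's.
- case: closed flat wooden gauge case, fixed, against the other end of the plate: 250 mm along x, 120 mm along y, 58 mm tall. Origin: centre of its underside. Not part of the job.
- vblock_center (a point): centre of a dark steel V-block, loose, 50 x 70 x 40 mm, 0.7 kg, standing on the far (+x) side of the plate. To be left alone.
- setring_center (a point): centre of a steel setting ring lying flat, loose, 52 mm outside and 32 mm inside diameter, 22 mm tall, on the far (+x) side of the plate. To be left alone.
- bush1_center (a point): loose turned steel flanged bush standing flange down on the granite plate: flange 34 mm diameter and 16 mm thick, above it a boss 22 mm in diameter, 28 mm tall in all, about 0.12 kg. The three bushes are alike; they start at least 80 mm apart along the plate's y. This point is on its axis, half-way up (14 mm above its underside).
- bush1: the same bush 1; origin at the centre of its underside.
- bush2_center (a point): loose turned steel flanged bush standing flange down on the granite plate: flange 34 mm diameter and 16 mm thick, above it a boss 22 mm in diameter, 28 mm tall in all, about 0.12 kg. The three bushes are alike; they start at least 80 mm apart along the plate's y. This point is on its axis, half-way up (14 mm above its underside).
- bush2: the same bush 2; origin at the centre of its underside.
- bush3_center (a point): loose turned steel flanged bush standing flange down on the granite plate: flange 34 mm diameter and 16 mm thick, above it a boss 22 mm in diameter, 28 mm tall in all, about 0.12 kg. The three bushes are alike; they start at least 80 mm apart along the plate's y. This point is on its axis, half-way up (14 mm above its underside).
- bush3: the same bush 3; origin at the centre of its underside.

How it is judged:
By the outcome, as a careful person would: the job done as asked, in the order asked, and still so for the second after the job is handed in, with the robot touching nothing.
It also fails if it takes over 64 s, if anything falls off the work surface, if the arm or the gripper's body presses on something with over 40 N, if the wrist force passes 120 N, or if a joint passes its speed limit or range.

## Working session

There is one attempt and no reset: what is moved stays moved. The work goes in short steps, each a Python script; the robot and the scene stay as the last script left them, time stands still between calls to the robot, and variables do not carry over. Pictures are saved under pics/ and viewed, at most 10 in all, crops included, and the job is handed in when it is done.

```bash
mkdir -p pics; cat > h.py <<'E'
import numpy as np, cv2
from bench import robot
from scipy.spatial.transform import Rotation as R
def ray(c,u,v):
    f=c["img"].shape[0]/2/np.tan(np.radians(c["fovy"])/2)
    d=np.array([(u-c["cx"])/f,(v-c["cy"])/f]); s=d.copy()
    for _ in range(20): s=d/(1+c["k1"]*(s@s))
    return np.array(c["eye"]),R.from_euler("xyz",c["orientation"]).as_matrix()@np.array([*s,1])
def onz(c,u,v,z):
    e,d=ray(c,u,v); return (e+d*(z-e[2])/d[2]).round(1)
def proj(c,p):
    f=c["img"].shape[0]/2/np.tan(np.radians(c["fovy"])/2)
    q=R.from_euler("xyz",c["orientation"]).as_matrix().T@(np.array(p)-c["eye"]); s=q[:2]/q[2]
    s=s*(1+c["k1"]*(s@s)); return f*s+[c["cx"],c["cy"]]
E
python3 - <<'E'
from h import *
for n in("top","side"):
    c=robot.get_image(n); cv2.imwrite(f"pics/{n}0.png",c["img"]); print(n,{k:v for k,v in c.items() if k!="img"})
print(robot.current_t(),robot.current_eef_rot())
E
```

```text
top {'fovy': 56.071985725100305, 'cx': 282.68330260757045, 'cy': 213.80054565184113, 'k1': 0.020852845456826384, 'eye': array([559.25965532,  13.65288925, 753.79359234]), 'orientation': array([-3.10537073, -0.00905106, -1.58717078])}
side {'fovy': 56.645356785462745, 'cx': 281.8900030280461, 'cy': 215.84912549030105, 'k1': -0.0757159666813701, 'eye': array([ 201.3710579 , -468.85208028,  426.82139078]), 'orientation': array([-2.04037034, -0.00523431, -0.67126131])}
0.1 [-3.14000792e+00 -3.21934461e-04  2.79079149e+00]
```

View pics/top0.png

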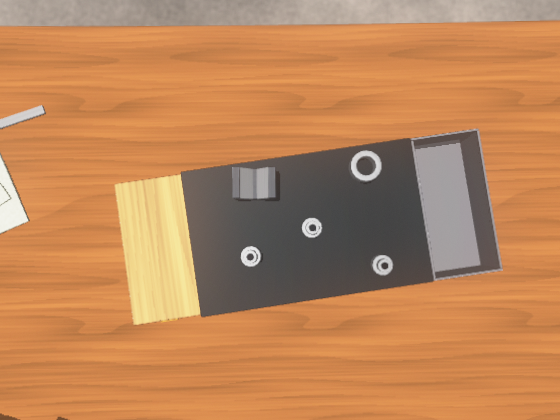

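View pics/side0.png

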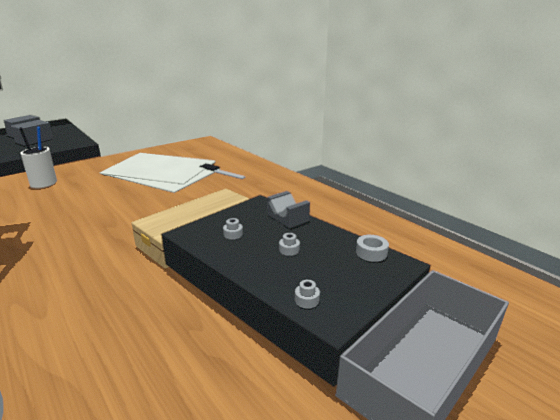

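The top view shows the bin at the −y end (right). The bushes are at about (251,257), (312,228) and (382,265), the ring at (366,166) and the V-block at (254,183). The lanes towards the bin are clear, so I'll sweep the bush nearest the bin first.

```bash
cat >> h.py <<'E'
def corners(c):
    pts=np.array([[182,172],[412,139],[435,281],[201,317]],np.float32).reshape(-1,1,2)
    cv2.cornerSubPix(cv2.cvtColor(c["img"],cv2.COLOR_BGR2GRAY),pts,(4,4),(-1,-1),(3,30,.01))
    return np.array([onz(c,*p,80) for p in pts[:,0]])
def blobs(c):
    g=c["img"].astype(int); m=((g.min(2)>125)&(g.max(2)-g.min(2)<25)).astype(np.uint8)*255
    m=cv2.morphologyEx(m,cv2.MORPH_CLOSE,np.ones((3,3)))
    out=[]
    for k in cv2.findContours(m,cv2.RETR_EXTERNAL,cv2.CHAIN_APPROX_NONE)[0]:
        (u,v),r=cv2.minEnclosingCircle(k)
        if 5<r<22 and 180<u<510 and 120<v<320: out.append((round(u,1),round(v,1),round(r,1),onz(c,u,v,97)))
    return out
E
python3 - <<'E'
from h import *
c=robot.get_image("top"); P=corners(c); print(P)
for b in blobs(c): print(b)
d=P[1]-P[0]+P[2]-P[3]; print("len",np.linalg.norm(P[1]-P[0]),np.linalg.norm(P[2]-P[3]),"dir",np.degrees(np.arctan2(d[1],d[0])))
E
```

```text
[[ 655.8  181.5   80. ]
 [ 708.2 -216.6   80. ]
 [ 469.3 -248.3   80. ]
 [ 415.6  150.    80. ]]
(382.3, 264.3, 10.4, array([ 496.4, -156.6,   97. ]))
(250.2, 256.1, 10.3, array([513.7,  62.4,  97. ]))
(311.5, 227.5, 10.1, array([559.4, -40.3,  97. ]))
(274.0, 173.0, 5.0, array([651.5,  20.7,  97. ]))
(365.7, 165.1, 15.5, array([ 662.3, -133.2,   97. ]))
len 401.53377192958504 401.90369493200734 dir -82.41148290940063
```

```bash
cat >> h.py <<'E'
A=np.radians(-82.41); D=np.array([np.cos(A),np.sin(A)]); C=np.array([562.2,-33.3]); O=[np.pi,0,A+np.pi]
def sweep(b,end=240,z=86,v=70):
    b=np.array(b[:2],float); s=b-42*D; e=b+D*(end-(b-C)@D)
    robot.move_ptp([*s,150],O)
    print("down",robot.move_linear([*s,z],speed=80,f_stop=8))
    robot.move_linear([*(b-32*D),z],speed=50)
    print("push",robot.move_linear([*e,z],speed=v,f_stop=30),robot.current_contact_force().round(1),robot.current_tcp_pos().round(1),robot.current_t())
    robot.move_linear([*e,150],speed=150)
E
python3 - <<'E'
from h import *
robot.move_gripper(0.0)
p=robot.current_tcp_pos()
sweep((496.4,-156.6))
robot.move_ptp([*(C+D*60-[200,0]),200],O)
c=robot.get_image("top"); cv2.imwrite("pics/top1.png",c["img"])
for b in blobs(c): print(b)
print(robot.current_t())
E
```

```text
down False
push False [-0.5 -0.5 -1.2] [ 513.1 -281.7   86. ] 7.8083
(250.2, 256.1, 10.3, array([513.7,  62.4,  97. ]))
(311.5, 227.5, 10.1, array([559.4, -40.3,  97. ]))
(365.8, 165.2, 15.6, array([ 662.2, -133.2,   97. ]))
9.3917
```

View pics/top1.png

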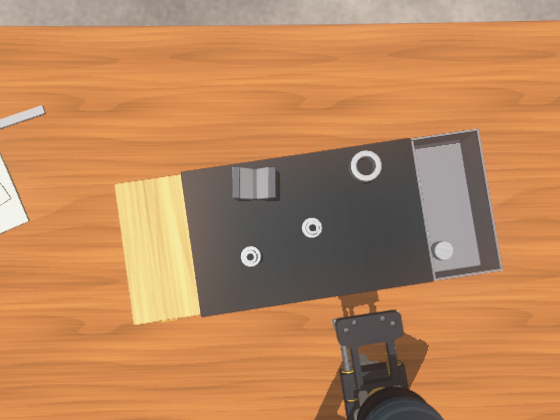

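Bush 3 is in the bin at (444,250), and nothing else has moved. Next is bush 2, which I'll check before bush 1.

```bash
python3 - <<'E'
from h import *
def look(n):
    robot.move_ptp([*(C+D*60-[200,0]),200],O)
    c=robot.get_image("top"); cv2.imwrite(f"pics/{n}.png",c["img"]); b=blobs(c); print(*b,robot.current_t(),sep="\n"); return b
sweep((559.4,-40.3))
b=look("top2")
on=[x for x in b if x[2]<12 and x[2]>8 and (x[3][:2]-C)@D<195]
if len(on)==1:
    sweep(on[0][3]); look("top3")
E
```

```text
down False
push False [-0.1 -0.1  0.2] [ 590.2 -271.6   86. ] 15.4917
(250.2, 256.1, 10.3, array([513.7,  62.4,  97. ]))
(365.8, 165.2, 15.6, array([ 662.2, -133.2,   97. ]))
17.225
down False
push False [ 0.1 -0.1  0.5] [ 558.8 -275.8   86. ] 24.975
(365.8, 165.2, 15.6, array([ 662.2, -133.2,   97. ]))
26.6417
```

View pics/top3.png

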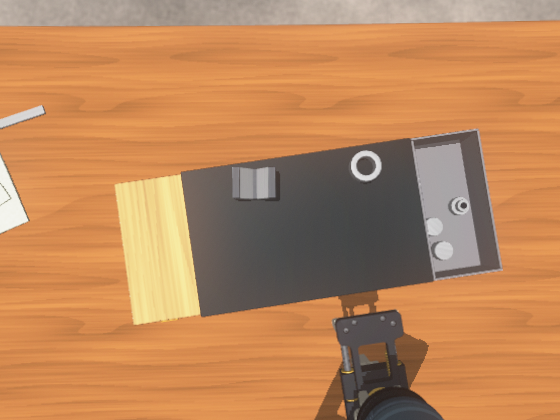

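All three bushes are in the bin, at (444,250), (434,227) and (460,206), and the V-block and ring haven't moved. The one at (434,227) sits close to the wall, so I'll check it from the side.

```bash
python3 - <<'E'
from h import *
c=robot.get_image("side"); cv2.imwrite("pics/side3.png",c["img"])
E
```

```text
(no output)
```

View pics/side3.png

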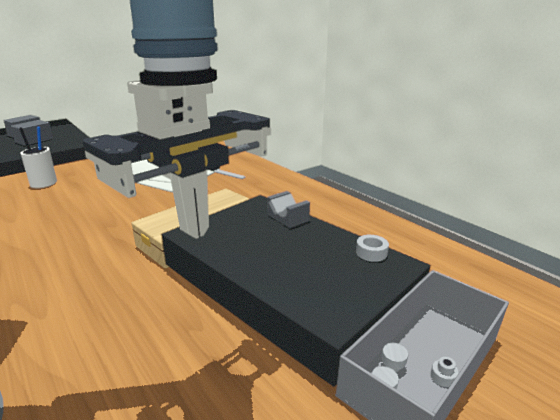

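The side view shows all three bushes low on the bin floor, near (395,354), (384,376) and (445,371). The arm is clear, so I'm handing in.

```bash
python3 -c "
from bench import robot
print(robot.hand_in())"
```

```text
the job is handed in; nothing more can be done
None
```

All three bushes were swept into the bin with the fingers closed, the V-block and setting ring were left where they stood, and the job was handed in at about 27 s.

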